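Fetch the loaded pin-holder tin from behind the vases

ROBOT

A 6-joint arm with a two-finger parallel gripper is mounted at the origin on the work surface. World frame = base frame: x ahead of the robot, y to its left, z up, the work surface at z = 0. Lengths are in mm, angles in rad, forces in N, time in s.
With the tool pointing down it reaches from about 400 to 825 mm from the base axis. Payload 7 kg.
Tool frame: the origin (TCP) lies at the very end of the fingers, on their centre line; the grasp point (between the pads) lies 19 mm behind it; z points along the fingers, y is the line along which they close (so a half turn about z gives the same grasp; the last joint's range is limited). The gripper opens to 88 mm and grips with 3 to 60 N. Pads are 19 mm wide; open, the fingers measure 130 mm over their backs; the gripper's body (78 mm by 193 mm) begins 47 mm behind the grasp point.
Start: joints at [1.525, 0.359, 0.012, 0, -1.224, -0.288], TCP at [221.162, 637.717, 226.561] pointing down, gripper open.
Joint ranges: [-3.07, 3.07], [-1.43, 2.12], [-1.02, 1.25], [-3.03, 1.67], [-3.05, -0], [-3.03, 3.03]. Speed limits (rad/s): [2.39, 2.39, 3.01, 3.14, 3.14, 3.14].

INTERFACE

Orientations are given as a unit quaternion [x, y, z, w].
In Python, from plant import bot gives the robot as it stands. Calls block until the motion is done:
- bot.move_ptp(position, orientation): joint-space move of the TCP to a pose.
- bot.line_to(position, velocity=150, ori=None): straight line of the TCP; ori=None keeps the orientation; velocity is the mean speed in mm/s.
- bot.move_joints(angles): joint-space move.
- bot.move_gripper(opening, force=None): finger opening in mm; force is the grip in N (None keeps the last); returns when the fingers have stopped.
- bot.pause(seconds).
- bot.solve_ik(position, orientation): joint angles nearest the present ones, or None.
- bot.read_state(): the state.
- bot.camera(name): name is "side" or "top"; returns the picture (480x640x3 uint8, red, green, blue); there is no depth.
- bot.get_calibration(name): a dict with "fx", "fy", "cx", "cy" (pixels), "view" (4x4, takes a point from world to camera coordinates). Camera axes: x right, y up, looking along -z (the intrinsics and any distortion apply to the point x, -y, -z); pixel columns grow to the right and rows downward; lengths in mm; the calibration is good to about 2 mm. A picture is of the moment at which its call begins. get_calibration takes no time and is no camera call.
A pose or a line that the arm cannot do raises bot.Unreachable and nothing moves.
- bot.close_job(): hands the job in, once; it reports no verdict.
The state is a dict: "t": time; "joint_pos": joint angles; "qvel": joint speeds; "tau": joint torques, N m; "tcp_pos": TCP position; "eef_rot": TCP orientation; "contact_force": force on the tool from outside, world axes, zero at the start; "moment": the same for the moment, N m; "width": finger opening in mm.
Only numpy, scipy, OpenCV 4.12 (cv2) and the standard library are available. Lean on these libraries where they do the work, as an engineer would, in place of code of your own. Each camera call takes 0.05 s, during which the arm holds its last target. There are 200 camera calls.

TASK

On the florist's bench, three look-alike red-lidded tins stand behind a blue and a yellow vase; one tin is clearly heavier because it holds the metal flower pin-holder. First clear both vases out of the way onto the green mat, then find the heavy tin by lifting and set it in the middle of the round white stand, leaving the two light tins standing where they were; last, put each vase back upright in the middle of the pad of its own colour, tipping nothing over on the way.

Things in the scene. Friction and masses are not known exactly. Their poses are not given: they have to be found in the camera images.
- vase_blue_mid (a point): blue straight round vase, open at the top, 60 mm diameter, 84 mm high, wall 4 mm, about 0.35 kg; at the start it stands in the middle of the blue pad. This point is its centre, half-way up (42 mm above its foot), z up
- vase_yellow_mid (a point): yellow straight round vase, open at the top, 60 mm diameter, 84 mm high, wall 4 mm, about 0.35 kg; at the start it stands in the middle of the yellow pad. This point is its centre, half-way up (42 mm above its foot), z up
- tin_a_mid (a point): closed round tin, bare metal with a red lid and a pale paper dot on top, 56 mm diameter, 44 mm high, straight-sided; the three tins look the same, two weigh about 0.13 kg and one, which may be any of the three, about 0.65 kg. This point is its centre, 22 mm above its foot, z up
- tin_b_mid (a point): closed round tin, bare metal with a red lid and a pale paper dot on top, 56 mm diameter, 44 mm high, straight-sided; the three tins look the same, two weigh about 0.13 kg and one, which may be any of the three, about 0.65 kg. This point is its centre, 22 mm above its foot, z up
- tin_c_mid (a point): closed round tin, bare metal with a red lid and a pale paper dot on top, 56 mm diameter, 44 mm high, straight-sided; the three tins look the same, two weigh about 0.13 kg and one, which may be any of the three, about 0.65 kg. This point is its centre, 22 mm above its foot, z up
- pad_blue: thin round blue pad, 72 mm diameter, 3 mm thick, fixed on the board; home of the blue vase; origin at the centre of its underside, z up. The two pads lie 124 mm apart, side by side in front of (nearer the robot than) the row of tins; each vase stands about 8 mm in front of an outer tin
- pad_yellow: thin round yellow pad, 72 mm diameter, 3 mm thick, fixed on the board; home of the yellow vase; origin at the centre of its underside, z up. The two pads lie 124 mm apart, side by side in front of (nearer the robot than) the row of tins; each vase stands about 8 mm in front of an outer tin
- board: dark wooden board, 180 (x) x 240 (y) x 8 mm, fixed; origin at the centre of its underside, x points from the vases to the tins, away from the robot. The tins stand in a row along its y, 66 mm apart, 33 mm beyond its centre, with only 10 mm between them: take them with the fingers closing along the board's x, free once the vases are gone. The vases are best taken closing along the board's y
- mat: green mat lying flat, 240 (its x) x 140 (its y) x 3 mm thick, fixed, empty at the start, left or right of the board; room for both vases side by side along its x; origin at the centre of its underside, z up
- stand: round white stand, a plain disc 130 mm diameter and 15 mm high with a thin grey ring of 40 mm radius drawn on top, fixed, empty at the start, on the side of the board away from the mat; origin at the centre of its underside, z up
Things that resemble listed ones, but are neither listed nor needed, are in the scene too. There is more than one size of the part that bears vase_yellow_mid; the job needs the larger.

How it is judged (in metres and radians):
On the way, in this order (a step that is already met when the one before it is completed fails the run):
1. both vases stand upright on the green mat (x of vase_blue_mid in the frame of mat between -0.12 and 0.12 m and y of vase_blue_mid in the frame of mat between -0.07 and 0.07 m and z of vase_blue_mid in the frame of mat between 0.037 and 0.052 m and angle between each of vase_blue_mid, vase_yellow_mid's own z axis and vertical below 0.1 rad and x of vase_yellow_mid in the frame of mat between -0.12 and 0.12 m and y of vase_yellow_mid in the frame of mat between -0.07 and 0.07 m and z of vase_yellow_mid in the frame of mat between 0.037 and 0.052 m and linear speed of each of vase_blue, vase_yellow below 0.02 m/s), for 0.2 s.
2. the heavy tin stands in the middle of the white stand, with both vases still on the mat (horizontal distance between tin_b_mid and stand below 0.015 m and z of tin_b_mid in the frame of stand between 0.033 and 0.042 m and angle between each of tin_b_mid, vase_blue_mid, vase_yellow_mid's own z axis and vertical below 0.1 rad and x of vase_blue_mid in the frame of mat between -0.12 and 0.12 m and y of vase_blue_mid in the frame of mat between -0.07 and 0.07 m and z of vase_blue_mid in the frame of mat between 0.037 and 0.052 m and x of vase_yellow_mid in the frame of mat between -0.12 and 0.12 m and y of vase_yellow_mid in the frame of mat between -0.07 and 0.07 m and z of vase_yellow_mid in the frame of mat between 0.037 and 0.052 m and linear speed of tin_b below 0.02 m/s), for 0.2 s.
At the end, for the whole second after the job is handed in: The heavy tin stands upright within 15 mm of the centre of the white stand; each vase stands upright on the pad of its own colour, within 12 mm of its centre; the two light tins stand upright within 15 mm of where they were at the start; all at rest (horizontal distance between tin_b_mid and stand below 0.015 m and z of tin_b_mid in the frame of stand between 0.033 and 0.042 m and angle between each of tin_b_mid, tin_a_mid, tin_c_mid, vase_blue_mid, vase_yellow_mid's own z axis and vertical below 0.1 rad and distance of each of tin_a_mid, tin_c_mid from where it was at the start of the episode below 0.015 m and horizontal distance between vase_blue_mid and pad_blue below 0.012 m and z of vase_blue_mid in the frame of pad_blue between 0.04 and 0.05 m and horizontal distance between vase_yellow_mid and pad_yellow below 0.012 m and z of vase_yellow_mid in the frame of pad_yellow between 0.04 and 0.05 m and linear speed of each of vase_blue, vase_yellow, tin_a, tin_b, tin_c below 0.02 m/s); the robot touches nothing.
It fails at once if a vase or tin is tipped over (more than about 35 degrees) (angle between any of vase_blue_mid, vase_yellow_mid, tin_a_mid, tin_b_mid, tin_c_mid's own z axis and vertical above 0.6 rad).
It also fails if it takes over 144 s, if anything falls off the work surface, if the arm or the gripper's body presses on something with over 40 N, if the wrist force passes 120 N, or if a joint passes its speed limit or range.

## Working session

There is one attempt and no reset: what is moved stays moved. The work goes in short steps, each a Python script; the robot and the scene stay as the last script left them, time stands still between calls to the robot, and variables do not carry over. Pictures are saved under pics/ and viewed, on a budget of 14 in all, crops included, one or two more only if the job needs it, and the job is handed in when it is done.

```bash
ls; mkdir -p pics; python3 - <<'E'
from plant import bot
import cv2
for n in("top","side"):
    cv2.imwrite(f"pics/{n}0.png",bot.camera(n)[:,:,::-1]); c=bot.get_calibration(n); print(n,c)
s=bot.read_state(); print(s["t"],s["eef_rot"],s["width"],s["contact_force"])
E
```

```text
pics
top {'fx': 597.8848695024571, 'fy': 597.8848695024571, 'cx': 321.0192921169688, 'cy': 240.54518699822236, 'view': array([[-6.29099570e-03, -9.99970781e-01,  4.34276062e-03,
         1.79588365e+01],
       [ 9.74570068e-01, -5.15828595e-03,  2.24023602e-01,
        -5.84089476e+02],
       [-2.23994655e-01,  5.64165603e-03,  9.74574043e-01,
        -9.59848063e+02],
       [ 0.00000000e+00,  0.00000000e+00,  0.00000000e+00,
         1.00000000e+00]])}
side {'fx': 587.9862298375108, 'fy': 587.9862298375108, 'cx': 317.4219070074354, 'cy': 241.012622215802, 'view': array([[ 9.61527266e-01, -2.74705696e-01, -1.44838861e-03,
        -5.47996235e+02],
       [ 2.16198969e-01,  7.53467693e-01,  6.20922251e-01,
        -1.47431049e+02],
       [-1.69479565e-01, -5.97346814e-01,  7.83870819e-01,
        -1.11002840e+03],
       [ 0.00000000e+00,  0.00000000e+00,  0.00000000e+00,
         1.00000000e+00]])}
0.1 [ 9.86095896e-01 -1.66175519e-01 -5.61588620e-05  7.60296829e-04] 87.25021136533474 [-0.12673485 -0.11689698 -0.28984126]
```

View pics/top0.png

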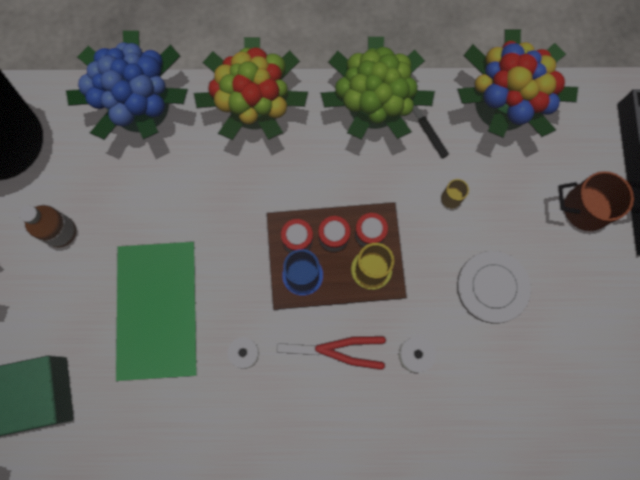

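View pics/side0.png

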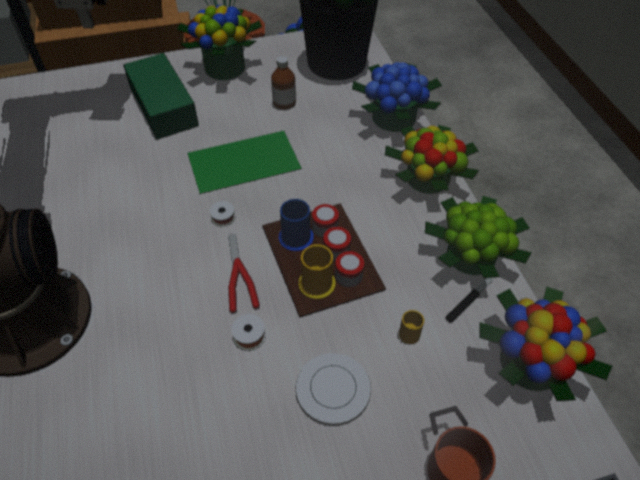

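Top view: the board is at about (338,255) px, with the tins' dots near (297,235), (334,232) and (372,228). The blue vase is near (303,272) and the yellow near (373,266). The mat is at (157,311), on the left, and the stand at (494,287). The small yellow cup at (456,192) is the decoy. The side view agrees.

```bash
cat > h.py <<'E'
from plant import bot
import cv2, numpy as np
from scipy.spatial.transform import Rotation as R
def ray(n,u,v,z):
    c=bot.get_calibration(n);V=np.array(c["view"])
    d=V[:3,:3].T@np.array([(u-c["cx"])/c["fx"],-(v-c["cy"])/c["fy"],-1]); o=-V[:3,:3].T@V[:3,3]
    return o+d*(z-o[2])/d[2]
def proj(n,p):
    c=bot.get_calibration(n);V=np.array(c["view"]);q=V[:3,:3]@np.asarray(p,float)+V[:3,3]
    return np.array([c["cx"]-c["fx"]*q[0]/q[2],c["cy"]+c["fy"]*q[1]/q[2]])
def blobs(im,lo,hi,amin,box,k=0):
    m=cv2.inRange(cv2.cvtColor(im,cv2.COLOR_RGB2HSV),lo,hi); w=np.zeros_like(m); x0,y0,x1,y1=box; w[y0:y1,x0:x1]=m[y0:y1,x0:x1]
    cs,_=cv2.findContours(w,cv2.RETR_EXTERNAL,cv2.CHAIN_APPROX_NONE)
    return [c for c in cs if cv2.contourArea(c)>amin]
E
python3 - <<'E'
from h import *
np.set_printoptions(precision=1,suppress=True)
im=bot.camera("top"); si=bot.camera("side")
def hull_c(c): 
    m=cv2.moments(cv2.convexHull(c)); return m["m10"]/m["m00"],m["m01"]/m["m00"]
for n,I,box in(("top",im,(260,205,410,255)),("side",si,(300,200,380,280))):
    m=cv2.inRange(cv2.cvtColor(I,cv2.COLOR_RGB2HSV),(0,110,90),(8,255,255))|cv2.inRange(cv2.cvtColor(I,cv2.COLOR_RGB2HSV),(170,110,90),(180,255,255))
    w=np.zeros_like(m);a,b,c_,d=box;w[b:d,a:c_]=m[b:d,a:c_]
    for c in cv2.findContours(w,0,1)[0]:
        if cv2.contourArea(c)>150: 
            u=hull_c(c);rect=cv2.boundingRect(c);print(n,"tin",np.array(u),rect[2:],ray(n,*u,52))
c=max(blobs(im,(45,100,50),(80,255,255),2000,(100,220,215,400)),key=cv2.contourArea)
r=cv2.minAreaRect(c);print("mat",r,ray("top",*r[0],3));B=[ray("top",*p,3)[:2] for p in cv2.boxPoints(r)];print(np.array(B))
g=cv2.cvtColor(im,cv2.COLOR_RGB2GRAY)
c=max(blobs(im,(0,60,20),(20,255,110),300,(250,190,420,320)),key=cv2.contourArea)
r=cv2.minAreaRect(c);print("board",r);B=np.array([ray("top",*p,8)[:2] for p in cv2.boxPoints(r)]);print(B,B.mean(0))
for nm,lo,hi in(("blue",(105,120,40),(125,255,255)),("yel",(22,120,50),(34,255,255))):
    for n,I,box in(("top",im,(270,240,410,310)),("side",si,(270,190,350,310))):
        for c in blobs(I,lo,hi,100,box):
            print(nm,n,cv2.boundingRect(c),hull_c(c),ray(n,*hull_c(c),95))
for n,I,box in(("top",im,(440,235,545,340)),("side",si,(285,340,380,435))):
    a,b,c_,d=box; G=cv2.cvtColor(I,cv2.COLOR_RGB2GRAY)[b:d,a:c_]; print(n,"stand gray",G[50,::5])
a=cv2.resize(im[190:345,100:560],None,fx=1.74,fy=1.74*1,interpolation=cv2.INTER_CUBIC)
cv2.imwrite("pics/crop1.png",cv2.convertScaleAbs(cv2.resize(im[200:345,250:540],None,fx=2.75,fy=2.75,interpolation=2),alpha=1.6)[:,:,::-1])
E
```

```text
top tin [296.4 233.7] (32, 31) [600.   57.4  52. ]
top tin [334.1 230.6] (33, 32) [605.1  -8.4  52. ]
top tin [371.6 227.3] (32, 31) [610.8 -74.1  52. ]
side tin [349.6 262.2] (28, 23) [612.1 -76.8  52. ]
side tin [336.8 237.1] (27, 21) [606.8 -11.   52. ]
side tin [324.9 213.7] (27, 20) [601.6  54.5  52. ]
mat ((155.5, 311.0), (136.0, 77.0), 90.0) [472.  308.7   3. ]
[[596.1 385.6]
 [595.4 245.6]
 [354.  235.6]
 [354.8 368.7]]
board ((335.3885803222656, 255.36669921875), (95.99088287353516, 132.286376953125), 85.10090637207031)
[[ 649.6  116. ]
 [ 670.  -126.7]
 [ 492.8 -135.1]
 [ 474.1   98.9]] [571.6 -11.7]
blue top (283, 250, 40, 45) (302.210976837865, 272.91339375629406) [523.1  46.   95. ]
blue side (279, 230, 35, 21) (295.95490554539913, 239.33759902498474) [520.1 -27.7  95. ]
yel top (351, 243, 43, 47) (372.6275465973125, 266.1837884698743) [533.7 -70.2  95. ]
yel side (298, 275, 38, 24) (316.6615276804485, 285.62765708946506) [ 528.9 -139.3   95. ]
yel side (301, 244, 33, 28) (316.7154779969651, 257.6332827516439) [545.9 -79.8  95. ]
top stand gray [133 134 134 129 134 137 136 134 136 136 136 135 136 136 136 130 135 135
 132 133 133]
side stand gray [127 124 106 127 130  99 126 134 129 128 129 132 129 129 107 130 127 118
 123]
```

View pics/crop1.png

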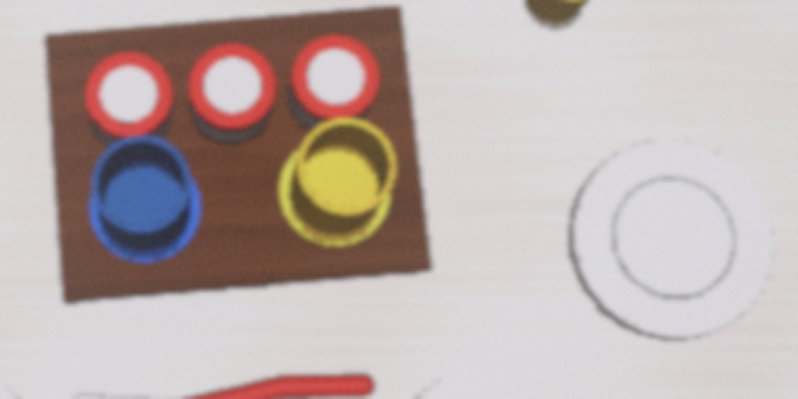

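```bash
cat >> h.py <<'E'
def quat(a):  # tool down, closing line (tool y) at angle a from world x
    y=np.array([np.cos(a),np.sin(a),0]);z=np.array([0,0,-1.]);return R.from_matrix(np.c_[np.cross(y,z),y,z]).as_quat()
E
python3 - <<'E'
from h import *
np.set_printoptions(precision=2,suppress=True)
for nm,u,v,z in(("bpad",302.9,275.3,11),("ypad",371.8,269.1,11),("brim",301,268,95),("yrim",376.2,261.1,95),("ring",495.1,286.4,15)):print(nm,ray("top",u,v,z))
# ring by ellipse fit
im=bot.camera("top");si=bot.camera("side")
for n,I,(a,b,c,d) in(("top",im,(455,245,540,330)),("side",si,(300,350,370,425))):
    G=cv2.GaussianBlur(cv2.cvtColor(I,cv2.COLOR_RGB2GRAY)[b:d,a:c],(3,3),0); H=cv2.morphologyEx(G,cv2.MORPH_BLACKHAT,np.ones((7,7)))
    ys,xs=np.nonzero(H>10); r=np.hypot(xs-(c-a)/2+.5,ys-(d-b)/2+.5); k=r<32
    (x,y),ax,_=cv2.fitEllipse(np.c_[xs[k],ys[k]].astype(np.float32)); print(n,x+a,y+b,ax,k.sum(),ray(n,x+a,y+b,15))
t=0.082
for p in((523,47,250),(534,-75,250),(417,305,200),(527,305,200),(605,-9,200),(505,-290,150)):
    for a in(np.pi/2+t,-np.pi/2+t,t,t+np.pi): 
        q=bot.solve_ik(p,quat(a)); print(p,round(a,2),None if q is None else np.array(q))
E
```

```text
bpad [533.33  47.03  11.  ]
ypad [543.89 -76.41  11.  ]
brim [531.29  48.05  95.  ]
yrim [542.2  -76.33  95.  ]
ring [ 510.8  -294.21   15.  ]
top 494.50636291503906 286.0585174560547 (42.35675811767578, 45.17142868041992) 253 [ 511.42 -293.2    15.  ]
side 332.7750129699707 386.4142951965332 (42.646392822265625, 45.54613494873047) 380 [ 513.05 -295.05   15.  ]
(523, 47, 250) 1.65 [ 0.46  0.1  -0.28  0.   -1.2  -1.95]
(523, 47, 250) -1.49 [ 0.46  0.1  -0.28  0.   -1.2   1.19]
(523, 47, 250) 0.08 [ 0.46  0.1  -0.28  0.   -1.2   2.76]
(523, 47, 250) 3.22 [ 0.46  0.1  -0.28  0.   -1.2  -0.38]
(534, -75, 250) 1.65 [ 0.22  0.12 -0.25  0.   -1.2  -1.71]
(534, -75, 250) -1.49 [ 0.22  0.12 -0.25  0.   -1.2   1.43]
(534, -75, 250) 0.08 [ 0.22  0.12 -0.25  0.   -1.2   3.  ]
(534, -75, 250) 3.22 [ 0.22  0.12 -0.25  0.   -1.2  -0.14]
(417, 305, 200) 1.65 [ 1.01  0.12 -0.37  0.   -1.08 -2.5 ]
(417, 305, 200) -1.49 [ 1.01  0.12 -0.37  0.   -1.08  0.64]
(417, 305, 200) 0.08 [ 1.01  0.12 -0.37  0.   -1.08  2.21]
(417, 305, 200) 3.22 [ 1.01  0.12 -0.37  0.   -1.08 -0.93]
(527, 305, 200) 1.65 [ 0.85  0.27 -0.18  0.   -1.12 -2.33]
(527, 305, 200) -1.49 [ 0.85  0.27 -0.18  0.   -1.12  0.81]
(527, 305, 200) 0.08 [ 0.85  0.27 -0.18  0.   -1.12  2.38]
(527, 305, 200) 3.22 [ 0.85  0.27 -0.18  0.   -1.12 -0.76]
(605, -9, 200) 1.65 [ 0.31  0.26 -0.19  0.   -1.12 -1.8 ]
(605, -9, 200) -1.49 [ 0.31  0.26 -0.19  0.   -1.12  1.35]
(605, -9, 200) 0.08 [ 0.31  0.26 -0.19  0.   -1.12  2.92]
(605, -9, 200) 3.22 [ 0.31  0.26 -0.19  0.   -1.12 -0.23]
(505, -290, 150) 1.65 [-0.19  0.27 -0.3   0.   -1.   -1.3 ]
(505, -290, 150) -1.49 [-0.19  0.27 -0.3   0.   -1.    1.84]
(505, -290, 150) 0.08 [-0.19  0.27 -0.3   0.   -1.   -2.87]
(505, -290, 150) 3.22 [-0.19  0.27 -0.3   0.   -1.    0.27]
```

```bash
cat >> h.py <<'E'
QV,QT=quat(-np.pi/2+.082),quat(np.pi+.082)
def pick(p,z,q,force,zup=190,wide=86):
    s=bot.read_state()["tcp_pos"]
    bot.line_to([s[0],s[1],max(s[2],zup)],250)
    bot.move_gripper(wide); bot.move_ptp([p[0],p[1],zup],q)
    bot.line_to([p[0],p[1],z],180)
    f0=np.array(bot.read_state()["contact_force"]); bot.move_gripper(40,force); s=bot.read_state()
    print("grip w",round(s["width"],1),"df",np.round(np.array(s["contact_force"])-f0,1),"t",round(s["t"],1)); return f0
def place(p,z,zup=190,wide=86,up=True,down=60):
    s=bot.read_state()["tcp_pos"]
    bot.line_to([s[0],s[1],zup],150); bot.line_to([p[0],p[1],zup],220)
    s=bot.read_state(); print("carry w",round(s["width"],1),"F",np.round(s["contact_force"],1))
    bot.line_to([p[0],p[1],z+25],150); bot.line_to([p[0],p[1],z],down); bot.pause(.2)
    print("set F",np.round(bot.read_state()["contact_force"],1)); bot.move_gripper(wide); bot.pause(.1)
    if up: bot.line_to([p[0],p[1],zup],200); print("t",round(bot.read_state()["t"],1))
E
python3 - <<'E'
from h import *
pick((532.5,47.5),50,QV,25); place((527,307),43)
pick((543,-76.5),50,QV,25); place((417,305),43)
for n in("top","side"): cv2.imwrite(f"pics/{n}2.png",cv2.convertScaleAbs(bot.camera(n),alpha=1.5)[:,:,::-1])
E
```

```text
grip w 59.0 df [-1.3 -1.1  4.5] t 4.7
carry w 58.5 F [-0.2  0.7 -4. ]
set F [ 0.  -1.1 -4.9]
t 10.5
grip w 59.8 df [-1.6 -0.3  4.9] t 13.9
carry w 59.6 F [-0.6  0.2 -3.9]
set F [ 0.3 -0.4 -4.1]
t 20.3
```

View pics/side2.png

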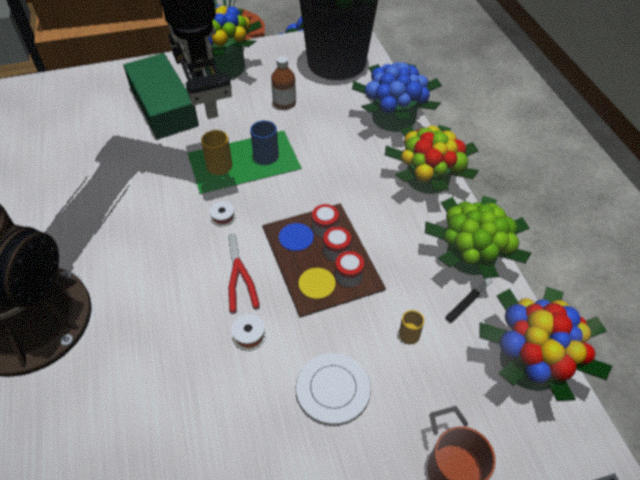

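Both vases stand upright on the mat, yellow near (217,152) and blue near (264,142), and the pads are now clear. Next I weigh the tins, starting with the middle one.

```bash
python3 - <<'E'
from h import *
np.set_printoptions(precision=1,suppress=True)
im,si=bot.camera("top"),bot.camera("side")
for nm,lo,hi in(("blue",(105,120,40),(125,255,255)),("yel",(22,120,50),(34,255,255))):
    for n,I,box in(("top",im,(270,235,410,310)),("side",si,(270,210,350,310))):
        for c in blobs(I,lo,hi,200,box):
            u=cv2.fitEllipse(c)[0]; print("pad",nm,n,np.array(u),ray(n,*u,11))
pick((606,-9.7),19,QT,30,zup=150)
bot.line_to([606,-9.7,34],40); bot.pause(.5); s=bot.read_state(); print("lift F",np.array(s["contact_force"]),s["width"])
E
```

```text
pad blue top [302.2 274.9] [534.1  48.2  11. ]
pad blue side [295.8 236.5] [536.2  45.2  11. ]
pad yel top [371.3 269. ] [544.1 -75.5  11. ]
pad yel side [316.5 282.7] [545.8 -78.1  11. ]
grip w 55.6 df [-1.3 -1.4  2.8] t 23.9
lift F [-0.6 -0.4 -0.6] 55.50067317912154
```

The middle tin reads light (-0.6 N, while a vase read -4 N). I'll set it back and try the others.

```bash
python3 - <<'E'
from h import *
np.set_printoptions(precision=1,suppress=True)
bot.line_to([606,-9.7,19.3],30); bot.pause(.2); bot.move_gripper(86); bot.line_to([606,-9.7,100],150)
for p in((600.8,56),(611.5,-75.5)):
    bot.pause(.3); print("empty",np.array(bot.read_state()["contact_force"]))
    pick(p,19,QT,30,zup=100); bot.line_to([*p,34],40); bot.pause(.5)
    f=bot.read_state()["contact_force"]; print(p,"lift F",np.array(f))
    if f[2]<-4: print("HEAVY"); break
    bot.line_to([*p,19.3],30); bot.pause(.2); bot.move_gripper(86); bot.line_to([*p,100],150)
cv2.imwrite("pics/side3.png",cv2.convertScaleAbs(bot.camera("side"),alpha=1.5)[:,:,::-1])
E
```

```text
empty [ 0.5 -0.   0.4]
grip w 56.0 df [-0.5  0.6  4.7] t 29.5
(600.8, 56) lift F [-0.2 -1.2 -1.7]
empty [-0.4  0.2 -0.8]
grip w 55.4 df [0.4 0.2 3.5] t 35.4
(611.5, -75.5) lift F [-0.  -0.3 -8. ]
HEAVY
```

View pics/side3.png

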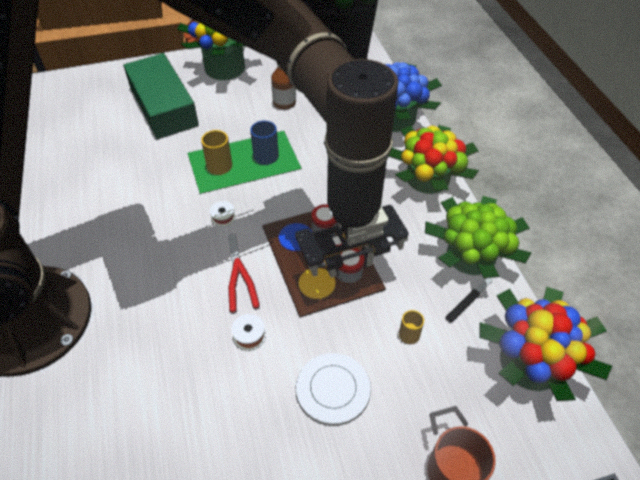

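The picture shows the right-hand tin (about (350,265) px) in the gripper, reading -8 N, so it is the heavy one. I'll put it on the stand.

```bash
python3 - <<'E'
from h import *
place((512,-294.2),26.8,zup=120)
bot.move_ptp([560,-20,230],QV)
for n in("top","side"): cv2.imwrite(f"pics/{n}4.png",cv2.convertScaleAbs(bot.camera(n),alpha=1.5)[:,:,::-1])
for n,box in(("top",(440,230,545,340)),("side",(285,340,385,440))):
    I=bot.camera(n);m=cv2.inRange(cv2.cvtColor(I,cv2.COLOR_RGB2HSV),(0,110,90),(8,255,255))|cv2.inRange(cv2.cvtColor(I,cv2.COLOR_RGB2HSV),(170,110,90),(180,255,255))
    w=np.zeros_like(m);a,b,c_,d=box;w[b:d,a:c_]=m[b:d,a:c_]
    for c in cv2.findContours(w,0,1)[0]:
        if cv2.contourArea(c)>150: M=cv2.moments(cv2.convexHull(c));print(n,ray(n,M["m10"]/M["m00"],M["m01"]/M["m00"],59))
E
```

```text
carry w 55.4 F [-0.4  0.2 -6.4]
set F [-1.   0.8 -6.6]
t 41.2
top [ 509.21980552 -291.07054551   59.        ]
side [ 511.50609091 -296.02807448   59.        ]
```

View pics/side4.png

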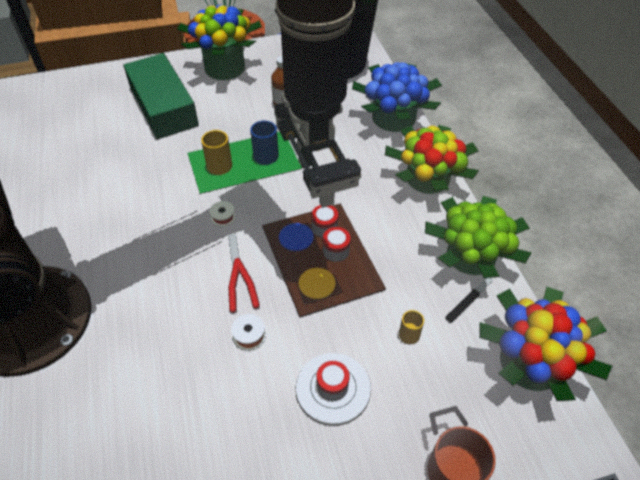

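The heavy tin stands centred on the stand, near (333,377) px, and both views agree within about 2 mm. Now I'll return the vases.

```bash
python3 - <<'E'
from h import *
pick((417,305),42,QV,25); place((543.3,-76.5),51)
pick((527,307),42,QV,25); place((533,47.3),51)
bot.move_ptp([420,250,300],QV)
np.set_printoptions(precision=1,suppress=True)
I={n:bot.camera(n) for n in("top","side")}
for n in I: cv2.imwrite(f"pics/{n}5.png",cv2.convertScaleAbs(cv2.resize(I[n][190:330,250:400] if n=="top" else I[n][180:320,250:400],None,fx=4,fy=4,interpolation=2),alpha=1.6)[:,:,::-1])
for n,box in(("top",(260,205,560,340)),("side",(300,200,380,430))):
    h=cv2.cvtColor(I[n],cv2.COLOR_RGB2HSV);m=cv2.inRange(h,(0,110,90),(8,255,255))|cv2.inRange(h,(170,110,90),(180,255,255))
    w=np.zeros_like(m);a,b,c_,d=box;w[b:d,a:c_]=m[b:d,a:c_]
    for c in cv2.findContours(w,0,1)[0]:
        if cv2.contourArea(c)>150: M=cv2.moments(cv2.convexHull(c));print(n,"tin",ray(n,M["m10"]/M["m00"],M["m01"]/M["m00"],52))
E
```

```text
grip w 59.4 df [-1.  -2.9  5.3] t 45.9
carry w 59.3 F [-0.2  0.8 -4.6]
set F [-0.4  0.1 -3.6]
t 52.3
grip w 58.8 df [-1.3 -0.3  2.9] t 55.8
carry w 58.5 F [-0.2  0.7 -3.3]
set F [ 0.2  0.2 -4.1]
t 61.5
top tin [ 510.7 -294.1   52. ]
top tin [599.2  57.3  52. ]
top tin [604.3  -8.5  52. ]
side tin [ 512.8 -292.5   52. ]
side tin [605.6 -10.8  52. ]
side tin [600.7  54.1  52. ]
```

View pics/top5.png

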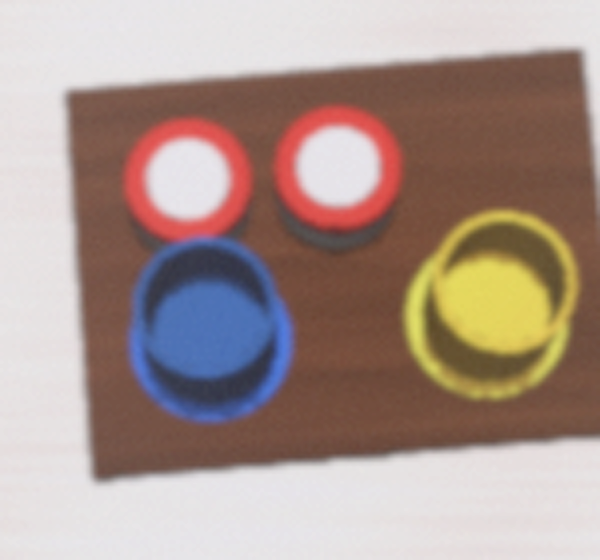

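View pics/side5.png

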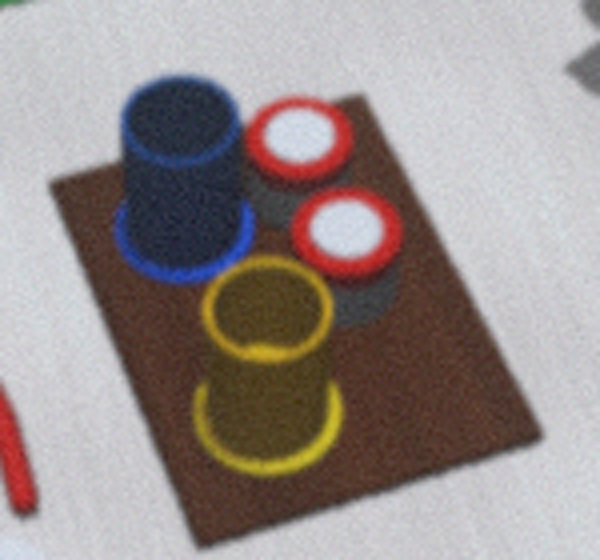

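In both views the vases stand upright with an even pad border all round, within about 2 mm of where they started. Both light tins moved less than 2 mm. Handing in.

```bash
python3 -c "
from plant import bot
bot.close_job()"
```

```text
the job is handed in; nothing more can be done
```

The job is done and handed in at about 63 s of the 144 s allowed. No verdict was reported, so the results below are from my own checks.

- **Vases to the mat:** I moved blue and then yellow onto the green mat, and both stood upright there.
- **Finding the heavy tin:** All three tins were lifted. The middle one read about 0.6 N, the left 1.7 N and the right 8 N (6.4 N while carried), so the right-hand tin (robot's right) was the heavy one.
- **Heavy tin on the stand:** It stands within about 3 mm of the stand's centre. The two cameras differed by up to 5 mm across the first check.
- **Light tins:** Both were set back within 2 mm of where they started, measured in both views.
- **Vases returned:** Each is upright on its own pad. Rim centres read by eye in the top view were within about 2 mm of the start, and an even border of pad showed around each.

No check failed. The two cameras disagreed by a steady 2–3 mm, close to the stated calibration error and well inside the tolerances. I viewed 8 pictures.

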